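# Lift a sample jar into the optical reader with the cam lever

## Robot

A 6-joint arm with a two-finger parallel gripper is mounted at the origin on the work surface. World frame = base frame: x ahead of the robot, y to its left, z up, the work surface at z = 0. Lengths are in m, angles in rad, forces in N, time in s.
With the tool pointing down it reaches from about 0.425 to 0.95 m from the base axis. Payload 3.5 kg.
Tool frame: the origin (TCP) lies midway between the tips of the shut fingers; the grasp point (between the pads) lies 19 mm behind it; z points along the fingers, y is the direction in which the jaws open and shut (so a half turn about z gives the same grasp; the last joint's range is limited). The gripper opens to 85 mm and grips with 20 to 120 N. Pads are 22 mm wide; open, the fingers measure 114 mm over their backs; the gripper's body (76 mm by 85 mm) begins 54 mm behind the grasp point. The pads swing forward as they close: fully open they stand 13 mm farther back than shut.
Start: joints at [-1.304, 0.286, 1.577, -0, 1.279, -0.15], TCP at [0.273, -0.617, 0.231] pointing down, gripper open.
Joint ranges: [-2.77, 2.77], [-0.9, 2.22], [0.21, 2.48], [-1.53, 4.67], [0.24, 2.81], [-2.84, 2.84]. Speed limits (rad/s): [2.79, 2.79, 3.14, 3.14, 3.14, 3.14].

## Interface

Orientations are given as a unit quaternion [x, y, z, w].
In Python, from plant import * gives the robot as it stands.
- The arm moves only by the shell command python3 -m jog 'ROWS' [FORCE]. ROWS is a JSON object of lists of equal length, an entry for each row: "travel": the shift along the world's x, y, z in mm, a list of three; "dr": the turn, a rotation vector about the world's x, y, z in degrees, a list of three; "jaw": the closure in counts, from 0 (fully open) to 255 (shut). In form: {"travel": [[x, y, z], ...], "dr": [[wx, wy, wz], ...], "jaw": [jaw, ...]}. A call has 1 to 5 rows; each row shifts and turns the commanded pose from where the row before left it; what a row does not reach is not made up. A row lasts 1/12 s, in which the tool goes at most 41.7 mm and 7.16 degrees, less where a joint would pass 70% of its speed; a pose out of reach is approached as far as the arm can. A call is refused whole if a number of a shift passes 41.7 or a number of a turn 7.16, either way. A call with a gripper value outside its range is refused whole. The fingers move at their own pace and stop on an object; FORCE is the grip in N (left out, the last holds). Time passes only in rows, so rows that do not move let the fingers close. It gives the time, the measured TCP pose, the force and the opening at its end, in the units of the state.
- get_state(): the state, without advancing time (a new reading comes with each control period).
- read_camera(name): name is "scene" or "top" or "wrist"; returns the picture (384x512x3 uint8, red, green, blue); there is no depth.
- camera_info(name): a dict with "K" (3x3 intrinsics, pixels), "k1" (the pictures are not rectified: a ray, as slopes to the right and down, at radius r is drawn at 1 + k1 r^2 times it, then the intrinsics apply), "R" (3x3) and "t" (3): a world point X has camera coordinates R X + t; the wrist camera has in their place "mount" (4x4, takes a point from camera to tool coordinates, whose origin is the TCP and whose axes are the flange's). Camera axes: x right, y down, z forward; pixel columns grow to the right and rows downward; lengths in m; the calibration is good to about 2 mm. A picture is of the moment at which its call begins: read the wrist's pose just before it. camera_info takes no time and is no camera call.
- sign_off(): hands the job in, once; it reports no verdict.
The state is a dict: "time": time; "qpos": joint angles; "dq": joint speeds; "joint_efforts": joint torques, N m; "eef_pos": TCP position; "tcp_rot": TCP orientation; "contact_force": force on the tool from outside, world axes, zero at the start; "wrist_torque": the same for the moment, N m; "opening": opening from 0.0 (shut) to 1.0 (fully open).
Only numpy, scipy, OpenCV 4.12 (cv2) and the standard library are available. Lean on these libraries where they do the work, as an engineer would, in place of code of your own. Each camera call takes 0.05 s, during which the arm holds its last target. There are 200 camera calls.

## Task

Slide the small amber jar along the steel deck, without lifting it, onto the middle of the yellow ring on the black lifting plate. Then swing the red-knobbed cam lever up until the plate is at its highest, and finish while still holding the lever there with the gripper, since its spring would let the jar down again. Leave the two bottles and the beaker alone.

Things in the scene. Friction and masses are not known exactly. Their poses are not given: they have to be found in the camera images.
- stage: Cam-lift stage, fixed: blue base, steel deck with its top 60 mm above the bench. Origin on the bench; stage x points away from the robot at yaw 0, y left, z up. Deck: x -62 to 62, y -115 to 135 mm. Lifting plate centre: x 0, y -56. White optical reader, 125 mm high: x 69 to 105, y -80 to -30, beyond the plate. Lever in the plane y -150, off the deck's right end.
- plate_top (a point): Centre of the top of the black square lifting plate, 92 x 92 mm, set in the deck; at rest its top is 1 mm below the deck. A yellow ring 68 mm inside and 80 mm outside diameter is painted around this point. The plate moves only straight up, by 20 mm at most, driven by the cam.
- cam (a joint): Cam lever angle, rad, 0 to 2.1. 0: at rest on its stop, arm pointing to stage -x (to the robot), 0.27 above level. Grows as the knob swings up and over to +x. Plate highest (20 mm up) at 1.30, lever straight up; past that it sinks again: lift = 27 mm x cos(angle-1.3) - 7 mm. A spring pulls it back to 0: at the knob about 1 N at rest, 3 to 5 N raised; it falls back if let go.
- cam_axis (a point): Point on the lever's pivot axis (parallel to the stage y axis), in the plane of the lever, 34 mm above the bench, at stage x 0, y -150 mm.
- handle: The lever's arm and knob, turning with the cam: a red drum-shaped knob 28 mm in diameter, 30 mm long along stage y, on a 10 mm steel arm. Origin at the knob's centre, 100 mm from point cam_axis; 61 mm above the bench at rest, 134 mm upright. Its flat ends can be pinched from above, fingers either side along stage y; it turns between the pads as it swings. Axes parallel to the stage's at rest.
- jar: The amber jar with a white cap to be lifted: closed, upright, 60 mm in diameter, 60 mm high, about 0.25 kg, loose, standing on the deck to the left of the plate. Origin at the centre of its underside, z up.
- brown_bottle: Bystander: brown bottle with black cap, 84 mm in diameter, 170 mm high, loose. Origin at the centre of its underside.
- white_bottle: Bystander: white bottle with black cap, 84 mm in diameter, 170 mm high, loose. Origin at the centre of its underside.
- beaker: Bystander: empty glass beaker, 70 mm in diameter, 90 mm high, loose. Origin at the centre of its underside.
Not all that is in view belongs to the job. Leave any pink or purple look-alike of the jar alone.

How it is judged:
On the way:
1. the jar stands in the middle of the lowered plate (within 12 mm) (horizontal distance between jar and plate_top below 0.012 m and value of joint cam below 0.2 rad and linear speed of jar below 0.02 m/s), for 0.2 s.
At the end, for the whole second after the job is handed in: The fingers hold the lever (more than 1 N on it) within 0.18 rad of its highest-lift angle of 1.30 rad, and the jar stands still and upright on the raised plate, within 15 mm of its middle, its underside more than 76.5 mm above the bench, the robot not touching the jar (value of joint cam between 1.12 and 1.48 rad and contact force between the fingers and handle above 1 N and height (world z) of jar above 0.0765 m and horizontal distance between jar and plate_top below 0.015 m and z of jar in the frame of plate_top below 0.003 m and angle between jar's own z axis and vertical below 0.1 rad and contact force between each of the arm, the fingers and jar below 0.2 N and linear speed of jar below 0.02 m/s); the arm keeps its last pose, push and grip.
It fails at once if the jar is lifted off the deck or plate (more than 8 mm) (z of jar in the frame of plate_top above 0.009 m).
It fails at once if the jar is tipped or falls off (angle between jar's own z axis and vertical above 0.35 rad or height (world z) of jar below 0.04 m).
It fails at once if a bystander is moved more than 20 mm (distance of any of brown_bottle, white_bottle, beaker from where it was at the start of the episode above 0.02 m).
It also fails if it takes over 64 s, if anything falls off the work surface, if the arm or the gripper's body presses on something with over 40 N, if the wrist force passes 120 N, or if a joint passes its speed limit or range.

## Working session

There is one attempt and no reset: what is moved stays moved. The work goes in short steps, Python scripts to look and compute and a shell command to move; the robot and the scene stay as the last step left them, time stands still between calls to the robot, and variables do not carry over. Pictures are saved under pics/ and viewed, about 8 in all and at most 12, crops included, and the job is handed in when it is done.

```bash
ls; mkdir -p pics; python3 - <<'E'
from plant import *
import cv2, numpy as np
for n in("scene","top"):
    im=read_camera(n); cv2.imwrite(f"pics/{n}0.png",im[:,:,::-1]); np.save(f"pics/{n}0.npy",im)
    print(n,{k:np.round(v,4).tolist() for k,v in camera_info(n).items()})
print({k:np.round(v,4).tolist() for k,v in camera_info("wrist").items()})
print(get_state())
E
```

```text
pics
scene {'K': [[367.1502, 0.0, 249.0548], [0.0, 367.1502, 194.8418], [0.0, 0.0, 1.0]], 'k1': 0.0106, 'R': [[0.5173, 0.8556, 0.0168], [0.498, -0.285, -0.819], [-0.696, 0.432, -0.5735]], 't': [-0.2742, -0.2156, 1.3973]}
top {'K': [[431.8317, 0.0, 258.8831], [0.0, 431.8317, 198.2124], [0.0, 0.0, 1.0]], 'k1': -0.1605, 'R': [[-0.0186, -0.9998, 0.0025], [-0.9886, 0.018, -0.1494], [0.1493, -0.0052, -0.9888]], 't': [-0.0031, 0.5138, 1.3581]}
{'K': [[295.2813, 0.0, 257.7172], [0.0, 295.2813, 191.9597], [0.0, 0.0, 1.0]], 'k1': -0.0057, 'mount': [[0.002, -0.9657, -0.2598, 0.0652], [1.0, 0.0018, 0.0011, -0.0013], [-0.0006, -0.2598, 0.9657, -0.1443], [0.0, 0.0, 0.0, 1.0]]}
{'time': 0.1, 'qpos': array([-1.30400227e+00,  2.87108460e-01,  1.57808622e+00,  3.87419639e-05,
        1.27856464e+00, -1.50012176e-01]), 'dq': array([-0.00108224, -0.00045097, -0.00278732,  0.00019431, -0.00062545,
        0.00048269]), 'joint_efforts': array([ 1.46173712e-03, -4.07293332e+01, -2.93698150e+01, -1.16504184e-04,
        3.37529003e-03,  3.86072614e-06]), 'eef_pos': array([ 0.27313468, -0.61660615,  0.23003444]), 'tcp_rot': array([ 9.78363138e-01,  2.06892232e-01, -4.47088004e-05, -1.08256828e-03]), 'contact_force': array([ 0.30424772,  0.30441872, -1.52610496]), 'wrist_torque': array([ 0.07055251, -0.02678877,  0.03445666]), 'opening': 0.9981839416183039}
```

View pics/scene0.png

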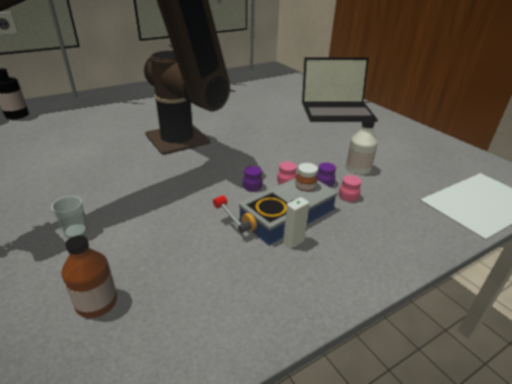

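View pics/top0.png

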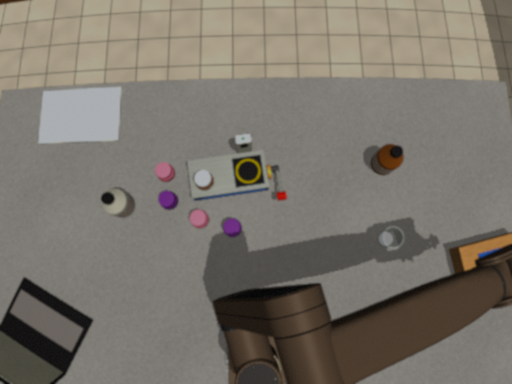

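The scene picture shows the amber jar with its white cap at scene (307,177) and top (203,178), the ring at top (248,171) and the red knob at top (281,196).

What could be taken for the jar (top pixels):
- pink (165,172) and (199,217)
- purple (168,200) and (232,227)
- amber with white cap on the deck (203,178), which fits the description

I'm choosing the last one and checking it in a crop.

```bash
cat > h.py <<'E'
from plant import *
import cv2, numpy as np
from scipy.spatial.transform import Rotation as Rn
def cam(name,st=None):
    c=camera_info(name)
    if name=="wrist":
        m=np.array(c["mount"]); R=Rn.from_quat(st["tcp_rot"]).as_matrix()
        return c, R@m[:3,:3], R@m[:3,3]+st["eef_pos"]
    R=np.array(c["R"]); return c,R.T,-R.T@np.array(c["t"])
def cast(C,uv,z):
    c,R,o=C
    p=cv2.undistortPoints(np.array([[uv]],float),np.array(c["K"]),np.array([c["k1"],0,0,0.]))[0,0]
    d=R@np.array([p[0],p[1],1]); return o+d*(z-o[2])/d[2]
def blobs(im,lo,hi,amin=15):
    h=cv2.cvtColor(im,cv2.COLOR_RGB2HSV); m=cv2.inRange(h,np.array(lo),np.array(hi))
    n,l,s,c=cv2.connectedComponentsWithStats(m)
    return [(int(s[i,4]),np.round(c[i],1)) for i in range(1,n) if s[i,4]>=amin],m
E
python3 - <<'E'
from h import *
im=np.load("pics/top0.npy");C=cam("top")
for nm,lo,hi,z in(("ring",(22,120,100),(35,255,255),.059),("red",(0,180,100),(6,255,255),.061),("white",(0,0,165),(180,50,255),.12),("purple",(128,80,50),(150,255,255),.06),("pink",(160,60,120),(178,255,255),.06)):
    for a,c in blobs(im,lo,hi)[0]:
        if 90<c[0]<420 and 110<c[1]<260: print(nm,a,c,cast(C,c,z).round(4))
h=cv2.cvtColor(im,cv2.COLOR_RGB2HSV); print(h[178,203],h[196,281],h[171,238],h[157,250])
a=cv2.resize(im[120:250,140:310],None,fx=4.5,fy=4.5,interpolation=cv2.INTER_CUBIC)
cv2.imwrite("pics/crop1.png",a[:,:,::-1])
E
```

```text
ring 182 [248.  170.4] [0.6018 0.0209 0.059 ]
ring 19 [268.8 170.8] [ 0.5993 -0.046   0.059 ]
red 55 [281.1 195.4] [ 0.5181 -0.0834  0.061 ]
white 87 [243.  138.4] [0.6909 0.0339 0.12  ]
white 176 [202.2 177.4] [0.5693 0.1609 0.12  ]
purple 268 [167.6 199.4] [0.5119 0.2801 0.06  ]
purple 263 [231.6 227.2] [0.4195 0.0754 0.06  ]
pink 273 [164. 171.] [0.6052 0.2934 0.06  ]
pink 285 [198.6 218.2] [0.4498 0.1799 0.06  ]
[107  10 177] [  2 239 175] [ 25 190  78] [24 67 53]
```

View pics/crop1.png

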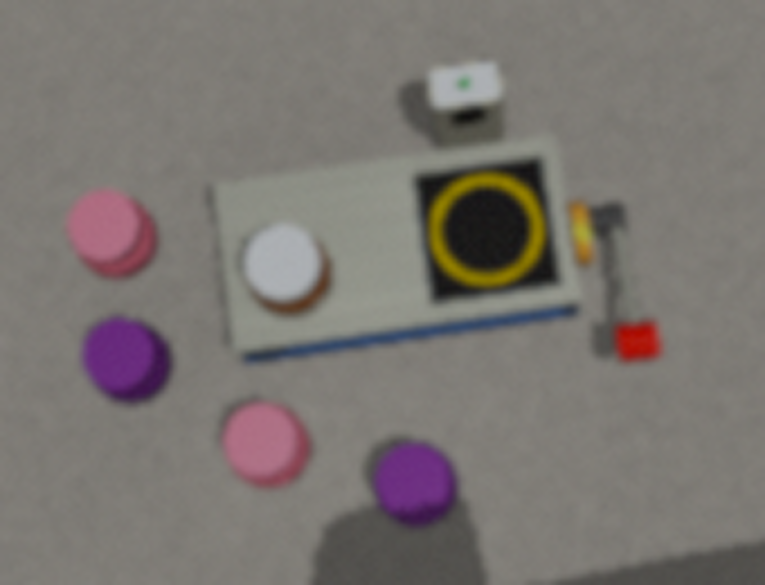

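The crop confirms the jar, amber with a white cap standing on the deck at crop (285,265), with the pink and purple ones on the bench. The ring is at crop (487,230). Moving over the stage to look from close by.

```bash
R='{"travel":[[16,37,1],[16,37,1],[16,37,1],[16,37,1],[16,37,1]],"dr":[[0,0,-0.9],[0,0,-0.9],[0,0,-0.9],[0,0,-0.9],[0,0,-0.9]],"jaw":[0,0,0,0,0]}' ; unset R
python3 -m jog '{"travel":[[16,37,1],[16,37,1],[16,37,1],[16,37,1],[16,37,1]],"dr":[[0,0,-0.9],[0,0,-0.9],[0,0,-0.9],[0,0,-0.9],[0,0,-0.9]],"jaw":[0,0,0,0,0]}' 20
python3 -m jog '{"travel":[[16,37,1],[16,37,1],[16,37,1],[16,37,1],[16,37,1]],"dr":[[0,0,-0.9],[0,0,-0.9],[0,0,-0.9],[0,0,-0.9],[0,0,-0.9]],"jaw":[0,0,0,0,0]}'
python3 -m jog '{"travel":[[16,37,1],[16,37,1],[16,37,1],[16,37,1],[16,37,1]],"dr":[[0,0,-0.9],[0,0,-0.9],[0,0,-0.9],[0,0,-0.9],[0,0,-0.9]],"jaw":[0,0,0,0,0]}'
python3 -m jog '{"travel":[[16,37,1],[16,37,1],[16,37,1],[16,37,1],[0,0,0]],"dr":[[0,0,-0.8],[0,0,-0.8],[0,0,-0.8],[0,0,-0.8],[0,0,0]],"jaw":[0,0,0,0,0]}'
python3 - <<'E'
from h import *
s=get_state(); im=read_camera("wrist"); cv2.imwrite("pics/w1.png",im[:,:,::-1]); C=cam("wrist",s); print(s["eef_pos"],s["tcp_rot"])
for nm,lo,hi,z in(("ring",(20,120,70),(35,255,255),.059),("red",(0,170,80),(6,255,255),.061),("white",(0,0,165),(180,50,255),.12)):
    for a,c in blobs(im,lo,hi,60)[0]: print(nm,a,c,cast(C,c,z).round(4))
E
```

```text
time: 0.52
eef_pos: [0.3534, -0.4302, 0.2356]
tcp_rot: [0.986, 0.168, -0.0, -0.001]
contact_force: [0.5, -0.2, 0.2]
opening: 1.0
time: 0.93
eef_pos: [0.4334, -0.2451, 0.2409]
tcp_rot: [0.992, 0.129, -0.0, -0.0]
contact_force: [1.1, 0.1, 0.6]
opening: 1.003
time: 1.35
eef_pos: [0.5134, -0.0601, 0.2461]
tcp_rot: [0.996, 0.09, -0.0, -0.0]
contact_force: [1.9, 0.2, 0.2]
opening: 0.997
time: 1.77
eef_pos: [0.5784, 0.0916, 0.2499]
tcp_rot: [0.998, 0.065, 0.0, -0.001]
contact_force: [-0.5, 0.2, -0.3]
opening: 0.999
[0.57837507 0.0916233  0.24989497] [ 9.97862613e-01  6.53320759e-02  2.85582846e-04 -1.35824370e-03]
ring 1505 [321.8 159.3] [0.6013 0.0222 0.059 ]
ring 273 [379.1 167. ] [ 0.6013 -0.0448  0.059 ]
red 508 [397.7 240.6] [ 0.5156 -0.0882  0.061 ]
white 90947 [276.5 144.6] [0.6167 0.0804 0.12  ]
white 403 [270.3  82.4] [0.6694 0.0938 0.12  ]
white 249 [396.5 197.6] [ 0.5818 -0.0421  0.12  ]
white 513 [439.5 369.1] [ 0.3883 -0.1435  0.12  ]
```

View pics/w1.png

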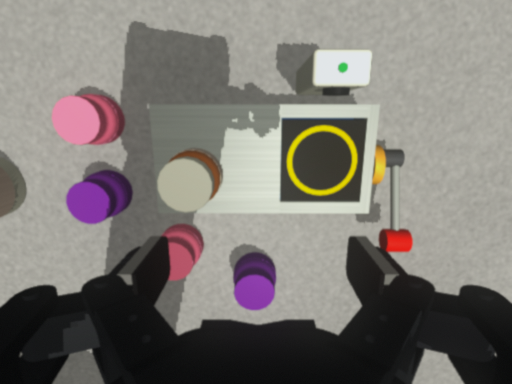

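The wrist view shows the deck lined up with the picture. The jar cap is near (188,182), the ring at (322,159) and the knob at (398,240). Next I fit the cap circle.

```bash
python3 - <<'E'
from h import *
im=cv2.imread("pics/w1.png"); C=cam("wrist",get_state())
g=cv2.GaussianBlur(im[130:230,140:240],(3,3),0)
cs=cv2.HoughCircles(cv2.cvtColor(g,cv2.COLOR_BGR2GRAY),cv2.HOUGH_GRADIENT_ALT,1,20,param1=60,param2=.6,minRadius=22,maxRadius=40)
print(cs)
h=cv2.cvtColor(im,cv2.COLOR_BGR2HSV); print(h[182,188],h[182,225],h[160,215])
for c in (cs[0] if cs is not None else [[48,52,30]]):
    print(cast(C,(c[0]+140,c[1]+130),.12), np.linalg.norm(cast(C,(c[0]+140+c[2],c[1]+130),.12)-cast(C,(c[0]+140,c[1]+130),.12)))
# deck edge yaw: top edge of deck
a=cast(C,(150,104),.06);b=cast(C,(378,104),.06);print(np.degrees(np.arctan2(-(b-a)[0],-(b-a)[1]))*-1)
E
```

```text
[[[44.       55.       26.960783]]]
[ 29  33 180] [ 41  18 203] [17 49 99]
[0.56618231 0.15941495 0.12      ] 0.025744061064164298
7.598168610631952
```

```bash

python3 -m jog '{"travel":[[-4,22,-24],[-4,22,-24],[-3,22,-24],[0,0,0],[0,0,0]],"dr":[[0,0,0],[0,0,0],[0,0,0],[0,0,0],[0,0,0]],"jaw":[0,0,0,0,0]}'
python3 - <<'E'
from h import *
s=get_state(); im=read_camera("wrist"); cv2.imwrite("pics/w2.png",im[:,:,::-1]); C=cam("wrist",s); print(s["eef_pos"],s["tcp_rot"])
g=cv2.GaussianBlur(cv2.cvtColor(im,cv2.COLOR_RGB2GRAY),(3,3),0)
cs=cv2.HoughCircles(g,cv2.HOUGH_GRADIENT_ALT,1,20,param1=60,param2=.5,minRadius=25,maxRadius=80)
if cs is not None:
  for c in cs[0]: print(c,cast(C,c[:2],.12).round(4))
for nm,lo,hi,z in(("ring",(20,120,70),(35,255,255),.059),):
    for a,c in blobs(im,lo,hi,200)[0]: print(nm,a,c,cast(C,c,z).round(4))
E
```

```text
time: 2.23
eef_pos: [0.5645, 0.1515, 0.176]
tcp_rot: [0.998, 0.063, -0.002, 0.0]
contact_force: [-0.1, -0.6, 1.0]
opening: 1.001
[0.56452363 0.15150105 0.17601287] [ 9.97998846e-01  6.31833947e-02 -2.45229170e-03  3.86344566e-04]
[414.      158.       64.02494] [0.6125 0.051  0.12  ]
[307.       151.        63.001186] [0.6078 0.1243 0.12  ]
[114.     216.      31.3698] [0.5441 0.2539 0.12  ]
[248.      205.       40.23463] [0.5647 0.1593 0.12  ]
[ 97.       118.        30.883097] [0.6116 0.265  0.12  ]
[ 97.       118.        42.761696] [0.6116 0.265  0.12  ]
[414.       158.        48.214516] [0.6125 0.051  0.12  ]
[215.       279.        29.837448] [0.5025 0.1773 0.12  ]
[414.       158.        39.892437] [0.6125 0.051  0.12  ]
[376.       267.        35.673237] [0.5282 0.0575 0.12  ]
[414.       158.        32.200775] [0.6125 0.051  0.12  ]
[369.        43.        29.548367] [0.6786 0.0977 0.12  ]
[305.       299.        26.569456] [0.4939 0.106  0.12  ]
ring 2361 [408.  163.1] [0.6022 0.0216 0.059 ]
ring 458 [479.5 172.2] [ 0.6025 -0.0449  0.059 ]
```

View pics/w2.png

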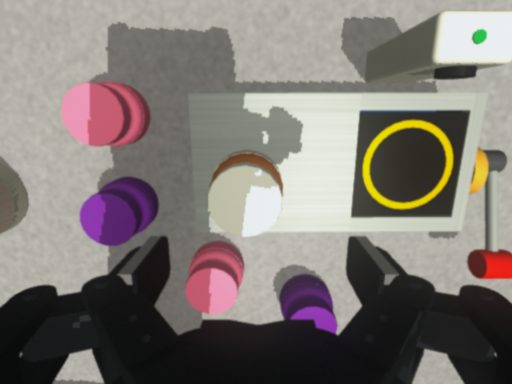

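The cap spans about (208..283, 165..238) px, so the jar centre is near (0.567, 0.160). Both views put the ring at (0.602, 0.0215). Descending to grasp.

```bash

python3 -m jog '{"travel":[[3,9,0],[0,0,-30],[0,0,-30],[0,0,-30],[0,0,-20]],"dr":[[0,0,0.2],[0,0,0],[0,0,0],[0,0,0],[0,0,0]],"jaw":[0,0,0,0,0]}' 20
python3 -m jog '{"travel":[[0,0,0],[0,0,0],[0,0,0],[0,0,0],[0,0,0]],"dr":[[0,0,0],[0,0,0],[0,0,0],[0,0,0],[0,0,0]],"jaw":[0,40,60,70,80]}' 20
python3 -m jog '{"travel":[[0,0,0],[0,0,0],[0,0,0],[0,0,0],[0,0,0]],"dr":[[0,0,0],[0,0,0],[0,0,0],[0,0,0],[0,0,0]],"jaw":[100,100,100,100,100]}' 20
python3 - <<'E'
from h import *
s=get_state(); im=read_camera("wrist"); cv2.imwrite("pics/w3.png",im[:,:,::-1]); print(s["eef_pos"],s["tcp_rot"])
E
```

```text
time: 2.7
eef_pos: [0.5698, 0.16, 0.0675]
tcp_rot: [0.998, 0.064, 0.0, 0.0]
contact_force: [-1.4, -0.2, -0.7]
opening: 0.999
time: 3.12
eef_pos: [0.5715, 0.161, 0.0715]
tcp_rot: [0.998, 0.064, 0.003, -0.0]
contact_force: [0.0, -1.2, 3.5]
opening: 0.69
time: 3.53
eef_pos: [0.5715, 0.161, 0.0716]
tcp_rot: [0.998, 0.064, 0.003, -0.0]
contact_force: [-0.6, 0.3, 5.5]
opening: 0.684
[0.57152054 0.16096456 0.07156396] [ 9.97926501e-01  6.43049858e-02  2.75061426e-03 -2.74227009e-05]
```

View pics/w3.png

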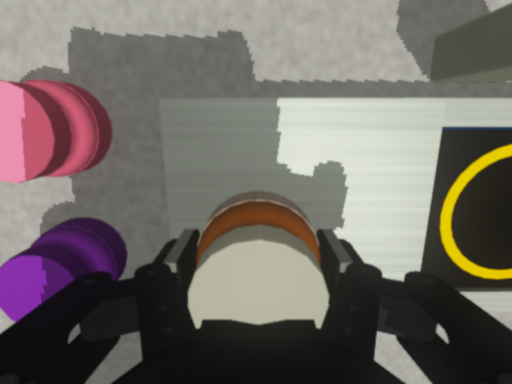

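The jar is between the pads, with the cap centred near (259,293). Checking where it sits in the pads before sliding.

```bash
python3 - <<'E'
from h import *
s=get_state();C=cam("wrist",s);im=cv2.imread("pics/w3.png")
# edge of cap: sample by eye: top (259,226), left (188,292), right (329,292)
for p in((259,226),(188,292),(329,292)): print(p,cast(C,p,.12).round(4))
# amber body/deck edge: shoulders/back bottom edge row ~192 at deck z
for p in((259,193),): print(p,cast(C,p,.062).round(4),cast(C,p,.1).round(4))
im=read_camera("top");C=cam("top")
for a,c in blobs(im,(0,0,150),(180,60,255))[0]:
    if 180<c[0]<300 and 120<c[1]<220: print(a,c,cast(C,c,.12).round(4))
E
```

```text
(259, 226) [0.5978 0.165  0.12  ]
(188, 292) [0.5685 0.1876 0.12  ]
(329, 292) [0.5753 0.1358 0.12  ]
(259, 193) [0.5942 0.1642 0.062 ] [0.6043 0.1657 0.1   ]
120 [243.  138.2] [0.6916 0.0339 0.12  ]
37 [225.  185.9] [0.5414 0.0908 0.12  ]
```

```bash

python3 -m jog '{"travel":[[1,-5,0],[2.2,-10,0],[2.2,-10,0],[2.2,-10,0],[2.2,-10,0]],"dr":[[0,0,0],[0,0,0],[0,0,0],[0,0,0],[0,0,0]],"jaw":[100,100,100,100,100]}' 20
python3 -m jog '{"travel":[[2.2,-10,0],[2.2,-10,0],[2.2,-10,0],[2.2,-10,0],[2.2,-10,0]],"dr":[[0,0,0],[0,0,0],[0,0,0],[0,0,0],[0,0,0]],"jaw":[100,100,100,100,100]}' 20
python3 -m jog '{"travel":[[2.2,-10,0],[2.2,-10,0],[2.2,-10,0],[2.2,-10,0],[1,-4.5,0]],"dr":[[0,0,0],[0,0,0],[0,0,0],[0,0,0],[0,0,0]],"jaw":[100,100,100,100,100]}' 20
python3 -m jog '{"travel":[[0,0,0],[0,0,0],[0,0,0]],"dr":[[0,0,0],[0,0,0],[0,0,0]],"jaw":[100,100,100]}' 20
python3 - <<'E'
from h import *
s=get_state(); im=read_camera("wrist"); cv2.imwrite("pics/w4.png",im[:,:,::-1]); print(s["eef_pos"],s["tcp_rot"])
E
```

```text
time: 4.05
eef_pos: [0.5811, 0.117, 0.0716]
tcp_rot: [0.998, 0.064, 0.003, -0.001]
contact_force: [-1.5, 4.5, 6.5]
opening: 0.686
time: 4.47
eef_pos: [0.5921, 0.0669, 0.0715]
tcp_rot: [0.998, 0.064, 0.003, -0.001]
contact_force: [-1.1, 4.3, 7.2]
opening: 0.684
time: 4.88
eef_pos: [0.6014, 0.0211, 0.0706]
tcp_rot: [0.998, 0.064, 0.002, -0.001]
contact_force: [-0.3, 5.5, 6.1]
opening: 0.683
time: 5.13
eef_pos: [0.6016, 0.0205, 0.0706]
tcp_rot: [0.998, 0.064, 0.002, 0.001]
contact_force: [-0.0, -1.1, 3.9]
opening: 0.681
[0.60159273 0.02050145 0.07058958] [9.97930085e-01 6.42724025e-02 2.01952390e-03 7.25289925e-04]
```

View pics/w4.png

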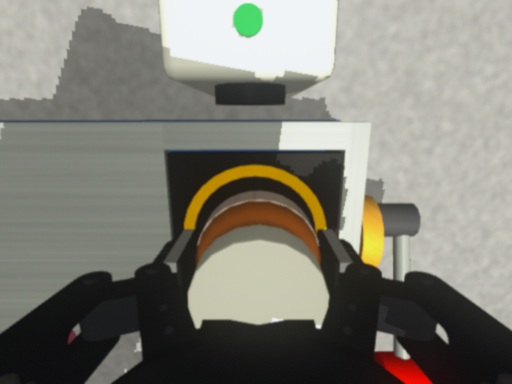

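The jar sits centrally in the ring in this view: ring sides at 185 and 327 px, jar at 259. Releasing, rising and checking from above.

```bash

python3 -m jog '{"travel":[[0,0,0],[0,0,0],[0,0,0],[0,0,0],[0,0,0]],"dr":[[0,0,0],[0,0,0],[0,0,0],[0,0,0],[0,0,0]],"jaw":[50,20,0,0,0]}' 20
python3 -m jog '{"travel":[[0,0,25],[0,0,35],[0,0,35],[0,0,35],[0,0,0]],"dr":[[0,0,0],[0,0,0],[0,0,0],[0,0,0],[0,0,0]],"jaw":[0,0,0,0,0]}' 20
python3 - <<'E'
from h import *
s=get_state(); im=read_camera("wrist"); cv2.imwrite("pics/w5.png",im[:,:,::-1]); print(s["eef_pos"],s["tcp_rot"]);C=cam("wrist",s)
for nm,lo,hi,z in(("red",(0,170,80),(6,255,255),.061),):
    for a,c in blobs(im,lo,hi,200)[0]: print(nm,a,c,cast(C,c,z).round(4))
m=blobs(im,(18,120,70),(35,255,255))[1]
n,l,st,_=cv2.connectedComponentsWithStats(m)
for i in range(1,n):
    if st[i,4]>200:
        x=st[i]; print("ring",x, cast(C,(x[0],x[1]+x[3]/2),.059).round(4),cast(C,(x[0]+x[2],x[1]+x[3]/2),.059).round(4),cast(C,(x[0]+x[2]/2,x[1]),.059).round(4),cast(C,(x[0]+x[2]/2,x[1]+x[3]),.059).round(4))
g=cv2.GaussianBlur(cv2.cvtColor(im,cv2.COLOR_RGB2GRAY),(3,3),0)
cs=cv2.HoughCircles(g,cv2.HOUGH_GRADIENT_ALT,1,20,param1=60,param2=.4,minRadius=25,maxRadius=60)
if cs is not None:
  for c in cs[0]:
    if 200<c[0]<320: print(c,cast(C,c[:2],.12).round(4))
E
```

```text
time: 5.6
eef_pos: [0.5996, 0.0213, 0.0679]
tcp_rot: [0.998, 0.064, -0.0, -0.0]
contact_force: [-0.7, -0.5, -0.4]
opening: 1.0
time: 6.02
eef_pos: [0.6043, 0.0209, 0.2077]
tcp_rot: [0.998, 0.064, 0.007, 0.002]
contact_force: [1.5, 0.2, 1.5]
opening: 1.004
[0.60432271 0.02085821 0.2076669 ] [0.99788861 0.0644991  0.00747885 0.00150099]
red 396 [338.5 273.4] [ 0.5133 -0.0805  0.061 ]
ring [ 215  145   81   64 1166] [0.6027 0.0645 0.059 ] [ 0.6133 -0.0169  0.059 ] [0.6399 0.0279 0.059 ] [0.5743 0.0194 0.059 ]
ring [314 167  14  43 493] [ 0.6039 -0.0372  0.059 ] [ 0.6057 -0.0514  0.059 ] [ 0.6267 -0.0402  0.059 ] [ 0.5821 -0.0485  0.059 ]
[255.       186.        37.663116] [0.6127 0.0247 0.12  ]
[216.     269.      51.6658] [0.5347 0.0488 0.12  ]
[308.      235.       31.91711] [ 0.5763 -0.0252  0.12  ]
[263.       85.       39.60923] [0.6901 0.0287 0.12  ]
```

View pics/w5.png

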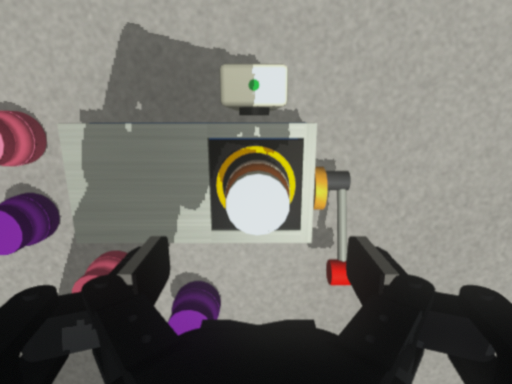

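The jar stands in the ring: cap at (258,204), ring at (256,181). The arm was still settling, so I'm measuring again.

```bash
python3 -m jog '{"travel":[[0,0,0],[0,0,0],[0,0,0]],"dr":[[0,0,0],[0,0,0],[0,0,0]],"jaw":[0,0,0]}' 20
python3 - <<'E'
from h import *
s=get_state(); im=read_camera("wrist");cv2.imwrite("pics/w6.png",im[:,:,::-1]); print(s["eef_pos"],s["tcp_rot"]);C=cam("wrist",s)
for a,c in blobs(im,(0,170,80),(6,255,255),200)[0]: print("red",a,c,cast(C,c,.061).round(4))
h=cv2.cvtColor(im,cv2.COLOR_RGB2HSV)
m=cv2.inRange(h,(0,0,150),(180,60,255)); m[:,:222]=0;m[:,292:]=0;m[:160]=0;m[250:]=0
n,l,st,ce=cv2.connectedComponentsWithStats(m)
for i in range(1,n):
    if st[i,4]>300: print("cap",st[i],ce[i],cast(C,ce[i],.12).round(4))
m=cv2.inRange(h,(18,120,60),(35,255,255));m[:,305:]=0
# ring: cast outer-edge pixels, fit circle
ys,xs=np.nonzero(m); P=np.array([cast(C,(x,y),.059)[:2] for x,y in zip(xs,ys)])
from scipy.optimize import least_squares
f=least_squares(lambda q:np.hypot(*(P-q[:2]).T)-.037,[.6,.02],loss="soft_l1",f_scale=.002);print("ringfit",f.x,np.abs(f.fun).mean())
# plate black square
im2=read_camera("top");C2=cam("top")
for lo,hi,z,nm in(((22,120,100),(35,255,255),.059,"ring"),((0,0,165),(180,50,255),.12,"white"),((0,180,100),(6,255,255),.061,"red")):
    for a,c in blobs(im2,lo,hi)[0]:
        if 180<c[0]<300 and 120<c[1]<220: print(nm,a,c,cast(C2,c,z).round(4))
E
```

```text
time: 6.32
eef_pos: [0.5986, 0.0215, 0.1958]
tcp_rot: [0.998, 0.064, -0.002, -0.0]
contact_force: [0.2, -0.4, 0.5]
opening: 1.002
[0.59856871 0.02148824 0.19581369] [ 9.97925256e-01  6.43461580e-02 -2.13659997e-03 -4.36221085e-04]
red 298 [341.  271.1] [ 0.5133 -0.0776  0.061 ]
cap [ 222  168   70   82 4860] [258.40720165 211.5808642 ] [0.588  0.0205 0.12  ]
ringfit [0.59943992 0.02276679] 0.001996305993647675
ring 21 [268.9 171. ] [ 0.5986 -0.0463  0.059 ]
red 55 [281.1 195.4] [ 0.5181 -0.0834  0.061 ]
```

```bash
python3 - <<'E'
import cv2
im=cv2.imread("pics/w6.png")[120:260,190:330]; cv2.imwrite("pics/c6.png",cv2.resize(im,None,fx=4,fy=4,interpolation=cv2.INTER_CUBIC))
E
```

```text
(no output)
```

View pics/c6.png

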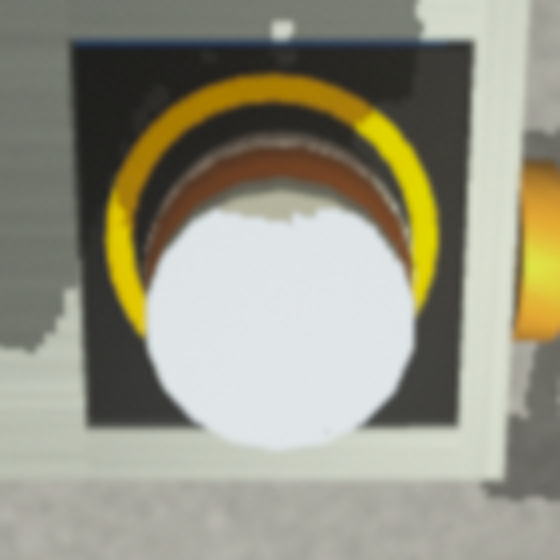

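```bash
python3 - <<'E'
from h import *
s=dict(eef_pos=np.array([0.59856871,0.02148824,0.19581369]),tcp_rot=np.array([9.97925256e-01,6.43461580e-02,-2.13659997e-03,-4.36221085e-04]))
C=cam("wrist",s); q=lambda x,y,z:cast(C,(190+x/4-.375,120+y/4-.375),z)[:2]
print("cap",[q(*p,.12) for p in((280,319),(145,319),(415,319),(280,188),(280,450))])
print("plate",np.mean([q(*p,.059) for p in((70,42),(475,42),(85,428),(460,428))],0))
print("ring l/r/top",q(106,240,.059),q(438,240,.059),q(272,73,.059))
E
```

```text
cap [array([0.59805312, 0.02087537]), array([0.59463032, 0.0468763 ]), array([ 0.60147497, -0.00512519]), array([0.62360275, 0.02428114]), array([0.57089214, 0.01725458])]
plate [0.59874984 0.02244278]
ring l/r/top [0.59431946 0.06278505] [ 0.60487691 -0.01743115] [0.63943752 0.02791414]
```

Jar and plate centre agree within 2 mm, so it is well placed. The lever geometry gives an axis of about (0.6127, -0.0712, 0.034) and the knob at (0.5175, -0.0837, 0.061). Moving over the knob.

```bash

python3 -m jog '{"travel":[[-20,-26,0],[-20,-26,0],[-20,-26,0],[-20,-26,0],[0,0,0]],"dr":[[0,0,0],[0,0,0],[0,0,0],[0,0,0],[0,0,0]],"jaw":[40,60,60,60,60]}' 40
python3 -m jog '{"travel":[[0,0,-20],[0,0,-20],[0,0,-10],[0,0,0],[0,0,0]],"dr":[[0,0,0],[0,0,0],[0,0,0],[0,0,0],[0,0,0]],"jaw":[60,60,60,60,60]}' 40
python3 - <<'E'
from h import *
s=get_state(); im=read_camera("wrist");cv2.imwrite("pics/w7.png",im[:,:,::-1]); print(s["eef_pos"],s["tcp_rot"]);C=cam("wrist",s)
for a,c in blobs(im,(0,170,60),(8,255,255),200)[0]: print("red",a,c,cast(C,c,.065).round(4))
E
```

```text
time: 6.83
eef_pos: [0.5169, -0.0856, 0.197]
tcp_rot: [0.998, 0.063, -0.002, 0.0]
contact_force: [0.6, 0.3, -0.6]
opening: 0.767
time: 7.25
eef_pos: [0.5196, -0.0822, 0.1475]
tcp_rot: [0.998, 0.065, -0.001, -0.0]
contact_force: [0.2, -1.3, 0.6]
opening: 0.761
[ 0.5195985  -0.08221864  0.1474929 ] [ 9.97911892e-01  6.45807679e-02 -9.75966722e-04 -4.77665650e-04]
red 1171 [259.1 200.4] [ 0.5164 -0.0828  0.065 ]
```

View pics/w7.png

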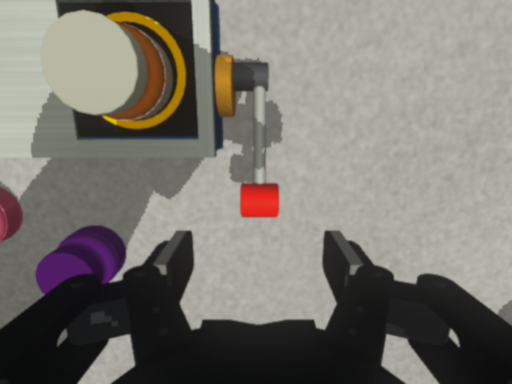

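The knob (259,200) lies centred between the fingers at (185,240) and (332,240). Descending and pinching.

```bash

python3 -m jog '{"travel":[[-2,-1,-27],[0,0,-27],[0,0,-27],[0,0,-27],[0,0,0]],"dr":[[0,0,0],[0,0,0],[0,0,0],[0,0,0],[0,0,0]],"jaw":[60,60,60,60,60]}' 40
python3 -m jog '{"travel":[[0,0,0],[0,0,0],[0,0,0],[0,0,0],[0,0,0]],"dr":[[0,0,0],[0,0,0],[0,0,0],[0,0,0],[0,0,0]],"jaw":[100,140,170,200,200]}' 40
python3 -m jog '{"travel":[[0,0,0],[0,0,0],[0,0,0],[0,0,0],[0,0,0]],"dr":[[0,0,0],[0,0,0],[0,0,0],[0,0,0],[0,0,0]],"jaw":[220,220,220,220,220]}' 40
```

```text
time: 7.72
eef_pos: [0.5149, -0.0824, 0.0363]
tcp_rot: [0.998, 0.065, -0.004, -0.002]
contact_force: [-1.5, 0.5, -1.1]
opening: 0.769
time: 8.13
eef_pos: [0.5197, -0.0835, 0.0429]
tcp_rot: [0.998, 0.064, 0.002, 0.0]
contact_force: [-0.3, 3.8, 6.2]
opening: 0.342
time: 8.55
eef_pos: [0.5197, -0.0835, 0.0429]
tcp_rot: [0.998, 0.064, 0.002, 0.0]
contact_force: [-0.2, 4.3, 7.0]
opening: 0.345
```

Pinched, with the opening at 29 mm and the knob 30 mm long. Swinging up along the arc.

```bash

python3 -m jog '{"travel":[[2.1,0.3,6.1],[2.1,0.3,6.1],[2.9,0.4,5.9],[2.9,0.4,5.9],[3.6,0.5,5.4]],"dr":[[0,0,0],[0,0,0],[0,0,0],[0,0,0],[0,0,0]],"jaw":[220,220,220,220,220]}' 40
python3 -m jog '{"travel":[[3.6,0.5,5.4],[4.3,0.6,4.9],[4.3,0.6,4.9],[4.9,0.6,4.3],[4.9,0.6,4.3]],"dr":[[0,0,0],[0,0,0],[0,0,0],[0,0,0],[0,0,0]],"jaw":[220,220,220,220,220]}' 40
```

```text
time: 8.97
eef_pos: [0.5301, -0.0819, 0.0688]
tcp_rot: [0.998, 0.065, -0.002, -0.0]
contact_force: [2.0, -2.0, -10.0]
opening: 0.344
time: 9.38
eef_pos: [0.5526, -0.0789, 0.0935]
tcp_rot: [0.998, 0.065, -0.002, -0.0]
contact_force: [-3.0, -2.5, -8.3]
opening: 0.345
```

```bash

python3 -m jog '{"travel":[[5.3,0.7,3.6],[5.3,0.7,3.6],[5.8,0.8,2.9],[5.8,0.8,2.9],[6.1,0.8,2.1]],"dr":[[0,0,0],[0,0,0],[0,0,0],[0,0,0],[0,0,0]],"jaw":[220,220,220,220,220]}' 40
python3 -m jog '{"travel":[[6.1,0.8,2.1],[6.3,0.8,1.2],[6.3,0.8,1.2],[6.4,0.9,0.5],[6.4,0.9,0.5]],"dr":[[0,0,0],[0,0,0],[0,0,0],[0,0,0],[0,0,0]],"jaw":[220,220,220,220,220]}' 40
python3 -m jog '{"travel":[[0,0,0],[0,0,0],[0,0,0]],"dr":[[0,0,0],[0,0,0],[0,0,0]],"jaw":[220,220,220]}' 40
python3 - <<'E'
from h import *
s=get_state(); im=read_camera("wrist");sc=read_camera("scene")
print(s["eef_pos"],s["tcp_rot"]);C=cam("wrist",s)
for a,c in blobs(im,(0,170,60),(8,255,255),100)[0]: print("red w",a,c,cast(C,c,.134).round(4))
S=cam("scene")
for a,c in blobs(sc,(0,170,60),(6,255,255),10)[0]: print("red s",a,c,cast(S,c,.134).round(4))
b=cv2.resize(sc[150:260,190:350],(480,330),interpolation=cv2.INTER_CUBIC)
a=cv2.resize(im,(440,330)); cv2.imwrite("pics/w8.png",np.hstack([a[:,:320],b])[:,:,::-1])
E
```

```text
time: 9.8
eef_pos: [0.5808, -0.0752, 0.1089]
tcp_rot: [0.998, 0.065, -0.002, -0.0]
contact_force: [-7.1, -2.6, -4.9]
opening: 0.34
time: 10.22
eef_pos: [0.6125, -0.071, 0.1148]
tcp_rot: [0.998, 0.065, -0.002, -0.0]
contact_force: [-7.3, -2.9, -4.7]
opening: 0.339
time: 10.47
eef_pos: [0.6132, -0.0709, 0.1148]
tcp_rot: [0.998, 0.065, -0.001, 0.0]
contact_force: [-4.8, -2.1, -4.5]
opening: 0.342
[ 0.61320678 -0.07093173  0.11483129] [ 9.97911704e-01  6.45874936e-02 -8.28276080e-04  9.51186697e-06]
red w 3980 [258.  284.9] [ 0.5983 -0.0721  0.134 ]
red s 62 [243.3 191.6] [ 0.6022 -0.0623  0.134 ]
```

View pics/w8.png

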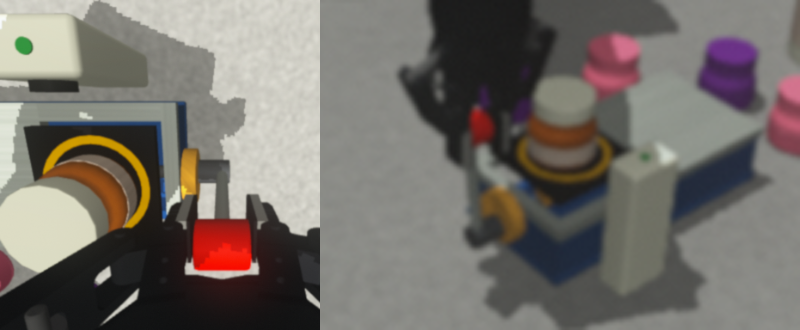

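The plate is raised (its blue sides show), the jar stands upright in the ring, and the knob is in the pads. I'm working out the lever angle from the knob's front edge.

```bash
python3 - <<'E'
from h import *
from scipy.optimize import brentq
s=get_state(); im=read_camera("wrist"); C=cam("wrist",s)
m=blobs(im,(0,150,50),(10,255,255))[1]; rows=np.nonzero(m[:,258])[0]; print(rows.min(),rows.max())
ex=np.array([.9916,.1297,0]); ax=np.array([.6127,-.0712,.034])
o=C[2]; p=cast(C,(258,rows.min()),.1); pl=lambda P:np.array([(P-ax)@ex,P[2]-.034])
a,b=pl(o),pl(p); d=(b-a)/np.linalg.norm(b-a); n=np.array([-d[1],d[0]])
for t in np.arange(.9,1.7,.1):
    k=.1*np.array([-np.cos(.27+t),np.sin(.27+t)]); print(round(t,2),round(float((k-a)@n)*1e3,1))
print(s["contact_force"],pl(s["eef_pos"]))
E
```

```text
255 314
0.9 -32.3
1.0 -25.5
1.1 -18.0
1.2 -9.9
1.3 -1.3
1.4 7.8
1.5 17.3
1.6 27.0
[-4.21551332 -1.49145212 -4.08288962] [0.0005206  0.08087572]
```

The tangent suggests about 1.15 rad, close to the lower limit. The knob sits a little behind the TCP in the pads, and the scene camera leans the same way. Pushing on by 11 mm and measuring again, in both views.

```bash

python3 -m jog '{"travel":[[3.7,0.5,0.3],[3.7,0.5,0.1],[3.6,0.5,0],[0,0,0],[0,0,0]],"dr":[[0,0,0],[0,0,0],[0,0,0],[0,0,0],[0,0,0]],"jaw":[220,220,220,220,220]}' 40
python3 - <<'E'
from h import *
s=get_state(); im=read_camera("wrist"); C=cam("wrist",s); sc=read_camera("scene")
m=blobs(im,(0,150,50),(10,255,255))[1]; rows=np.nonzero(m[:,258])[0]; print(rows.min(),rows.max())
ex=np.array([.9916,.1297,0]); ax=np.array([.6127,-.0712,.034])
o=C[2]; p=cast(C,(258,rows.min()),.1); pl=lambda P:np.array([(P-ax)@ex,P[2]-.034])
a,b=pl(o),pl(p); d=(b-a)/np.linalg.norm(b-a); n=np.array([-d[1],d[0]])
for t in np.arange(1.,1.6,.1):
    k=.1*np.array([-np.cos(.27+t),np.sin(.27+t)]); print(round(t,2),round(float((k-a)@n)*1e3,1))
print(s["contact_force"],pl(s["eef_pos"]),s["opening"])
# scene: predicted pixels of axis, upright knob, and knob at other angles
c=camera_info("scene")
def pr(X):
    return cv2.projectPoints(np.array([X]),cv2.Rodrigues(np.array(c["R"]))[0],np.array(c["t"]),np.array(c["K"]),np.array([c["k1"],0,0,0.]))[0].ravel().round(1)
for t in(1.0,1.15,1.3,1.45): print(t,pr(ax+.1*(-np.cos(.27+t)*ex+np.sin(.27+t)*np.array([0,0,1]))))
print("axis",pr(ax))
for A,cc in blobs(sc,(0,150,60),(8,255,255),10)[0]:print(A,cc)
w=im[150:330,170:350]; a=cv2.resize(w,(400,400),interpolation=cv2.INTER_CUBIC)
b=cv2.resize(sc[175:245,215:285],(400,400),interpolation=cv2.INTER_CUBIC); cv2.imwrite("pics/w9.png",np.hstack([a,b])[:,:,::-1])
E
```

```text
time: 11.03
eef_pos: [0.6234, -0.0696, 0.1147]
tcp_rot: [0.998, 0.065, -0.002, -0.0]
contact_force: [-6.3, -2.9, -4.5]
opening: 0.344
258 317
1.0 -33.1
1.1 -25.7
1.2 -17.7
1.3 -9.1
1.4 -0.1
1.5 9.4
1.6 19.1
[-6.34027251 -2.93668899 -4.50300209] [0.01081339 0.08072494] 0.34382581809308305
1.0 [234.7 190.8]
1.15 [238.4 192.4]
1.3 [242.3 194.8]
1.45 [246.2 198.2]
axis [242.  227.5]
64 [246.1 193.6]
```

View pics/w9.png

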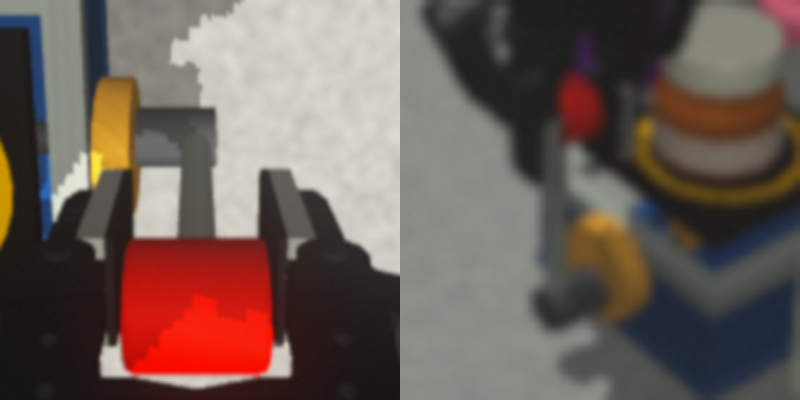

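The estimates are 1.25 rad (wrist), about 1.35 (scene, allowing for the finger hiding part of the knob) and at most 1.41 (TCP). All are inside 1.12–1.48. The jar stands upright in the ring, clear of the fingers. Handing in.

```bash
python3 -m jog '{"travel":[[0,0,0],[0,0,0],[0,0,0]],"dr":[[0,0,0],[0,0,0],[0,0,0]],"jaw":[220,220,220]}' 40
python3 -c "
from plant import *
print(sign_off())"
```

```text
time: 11.38
eef_pos: [0.6234, -0.0696, 0.1148]
tcp_rot: [0.998, 0.065, -0.002, -0.0]
contact_force: [-5.6, -2.6, -4.0]
opening: 0.343
the job is handed in; nothing more can be done
None
```

I slid the amber jar along the deck onto the middle of the yellow ring without lifting it. I then pinched the red knob, swung the lever up and handed the job in at 11.4 s, still gripping it with the grip set to 40 N. The sign-off reports no verdict.

- **Jar placing:** with the plate down, jar and plate centres agreed within about 2 mm in the wrist view. I did not measure this again after the lift. The last pictures show the jar upright, centred by eye in the ring on the raised plate, with the gripper clear of it.
- **Lever angle:** my estimates of the final angle disagree: 1.25 rad from the wrist view, about 1.35 from the scene view, and up to 1.41 from the tool position. All are inside the allowed 1.12 to 1.48. At the end of the first swing the wrist view gave only about 1.15, so I pushed on another 11 mm.
- **Grip:** the opening read 29 mm on the 30 mm knob, and the wrist felt about 7 N from the spring.
- **Bystanders:** I did not measure the bottles and beaker again. The arm's path stayed clear of them, and no unexpected contact forces showed up.

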